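# Rock a warped cell lid to find its lifted side and pin it with a weight

## Task

The round white cell lid on the dark granite surface plate is warped: one side of its rim stands off the granite, so the lid rocks when pressed there. Feel for that side by gently pressing near the rim in several places with closed fingertips, rocking it down firmly and holding it a moment; then stand the brass weight gently and upright on that side of the lid, so that the lid stays rocked down by itself. Do not press hard on the lid or shove it about, and leave the bottle, beaker and screwdriver alone.

Things in the scene. Friction and masses are not known exactly. Their poses are not given: they have to be found in the camera images.
- surface_plate: Dark grey granite surface plate, fixed, 220 x 220 x 40 mm. Origin at the centre of its underside, on the bench; z up. Its flat top is 40 mm above the bench.
- lid: Loose round white plastic lid, 120 mm diameter, about 0.3 kg, on four small pads 90 degrees apart, 50 mm from its centre. Origin at its centre, level with the pads' feet (40 mm above the bench at the start); z up; top face 12.5 mm above the origin. It rests level, but one pad is 3.5 mm off the granite: which way that lies differs each time and has nothing to do with the lid's x axis or its looks.
- lid_top (a point): Centre of the lid's top face. Pressed with a fingertip 33 mm from here on the lifted side, the lid yields at 1 to 4 N, tilts 0.07 rad about a level line through its centre, and is firm by 5 N: towards the lifted pad it sinks about 1.8 mm, less by the cosine of the angle off it; on the other half it is firm at once. Let go, it rises again. Over 25 N between lid and granite cracks it.
- coaster: Round cork coaster, fixed, 110 mm diameter, 12 mm thick. Origin at the centre of its underside.
- weight: Loose brass cylinder, 34 mm diameter, 34 mm tall, 0.26 kg, standing upright on the coaster. Origin at the centre of its underside, z up. Stood some 38 mm from the lid's centre, within about 50 degrees of the direction of the lifted pad, it holds the lid rocked down.
- bottle: Closed bottle, 60 mm diameter, 140 mm tall, standing on the bench beyond the work. Origin at the centre of its underside.
- beaker: Glass beaker, 64 mm diameter, 80 mm tall, standing on the bench beyond the work. Origin at the centre of its underside.
- screwdriver: Screwdriver lying on the bench beyond the work. Origin on the bench under its middle, x along the tool towards its tip.
Not all that is in view belongs to the job. What is shaped like the lid but orange or purple is not meant.

How it is judged:
By the outcome, as a careful person would: the job done as asked, in the order asked, and still so for the second after the job is handed in, with the robot touching nothing.
It also fails if it takes over 72 s, if anything falls off the work surface, if the arm or the gripper's body presses on something with over 40 N, if the wrist force passes 120 N, or if a joint passes its speed limit or range.

## Robot

A 6-joint arm with a two-finger parallel gripper is mounted at the origin on the work surface. World frame = base frame: x ahead of the robot, y to its left, z up, the work surface at z = 0. Lengths are in m, angles in rad, forces in N, time in s.
With the tool pointing down it reaches from about 0.35 to 0.775 m from the base axis. Payload 7.3 kg.
Tool frame: the origin (TCP) lies on the centre line of the jaws, within the pads' length; the fingertips stand 25 mm ahead of it and the grasp point (between the pads) lies 6 mm ahead of it; z points along the fingers, y is the direction in which the jaws open and shut (so a half turn about z gives the same grasp; the last joint's range is limited). The gripper opens to 92 mm and grips with 3 to 60 N. Pads are 19 mm wide; open, the fingers measure 130 mm over their backs; the gripper's body (75 mm by 190 mm) begins 47 mm behind the grasp point.
Start: joints at [-1.403, 0.342, 1.524, -0, 1.275, -0.146], TCP at [0.162, -0.499, 0.252] pointing down, gripper open.
Joint ranges: [-2.53, 2.53], [-0.77, 2.02], [0.04, 2.7], [-1, 4.14], [0.28, 2.66], [-3.11, 3.11]. Speed limits (rad/s): [2.57, 2.57, 3.14, 3.14, 3.14, 3.14].

## Interface

Orientations are given as [roll, pitch, yaw] about the fixed x, y, z axes, in that order (R = Rz(yaw) Ry(pitch) Rx(roll)).
In Python, from cell import telemetry, read_camera, workorder gives the robot as it stands.
- The arm moves only by the shell command python3 -m creep 'ROWS' [FORCE]. ROWS is JSON, one flat list of numbers, 5 for each row, row after row: the opening, from 0 (shut) to 1 (fully open), then the shift along the world's x, y, z in m, then the turn about the world's z in rad. A call has 1 to 12 rows; each row shifts and turns the pose as measured when the row begins; what a row does not reach is not made up. A row lasts 1/8 s, in which the tool goes at most 62.5 mm and 10.7 degrees, less where a joint would pass 70% of its speed; a pose out of reach is approached as far as the arm can. A call is refused whole if a number of a shift passes 0.0625 or a number of a turn 0.188, either way. A call with a gripper value outside its range is refused whole. The fingers move at their own pace and stop on an object; FORCE is the grip in N (left out, the last holds). Time passes only in rows, so rows that do not move let the fingers close. It gives the time, the measured TCP pose, the force and the opening at its end, in the units of the state.
- telemetry.observe(): the state, without advancing time (a new reading comes with each control period).
- read_camera(name): name is "side" or "top"; returns a dict with "image" (400x640x3 uint8, red, green, blue), "fovy" (degrees; the focal length in pixels is half the picture's height over the tangent of half this angle, whatever the lens; pixels are square), "cx", "cy" (the principal point, pixels), "distortion" ([k1, k2, p1, p2, k3] as OpenCV has them; the pictures are not rectified), "R" (3x3) and "t" (3): a world point X has camera coordinates R X + t. Camera axes: x right, y down, z forward; pixel columns grow to the right and rows downward; lengths in m; the calibration is good to about 2 mm. A picture is of the moment at which its call begins. There is no depth.
- workorder.hand_in(): hands the job in, once; it reports no verdict.
The state is a dict: "time": time; "qpos": joint angles; "qvel": joint speeds; "joint_efforts": joint torques, N m; "tool_pos": TCP position; "tool_rot": TCP orientation; "contact_force": force on the tool from outside, world axes, zero at the start; "torque": the same for the moment, N m; "opening": finger opening in m.
Only numpy, scipy, OpenCV 4.12 (cv2) and the standard library are available. Lean on these libraries where they do the work, as an engineer would, in place of code of your own. Each camera call takes 0.05 s, during which the arm holds its last target.

## Working session

There is one attempt and no reset: what is moved stays moved. The work goes in short steps, Python scripts to look and compute and a shell command to move; the robot and the scene stay as the last step left them, time stands still between calls to the robot, and variables do not carry over. Pictures are saved under pics/ and viewed, and the job is handed in when it is done.

```bash
mkdir -p pics; ls
python3 - <<'E'
from cell import telemetry, read_camera
import cv2
print(telemetry.observe())
for n in("side","top"):
    c=read_camera(n); cv2.imwrite(f"pics/{n}0.png",c["image"][...,::-1]); print(n,{k:v for k,v in c.items() if k!="image"})
E
```

```text
pics
{'time': 0.0, 'qpos': array([-1.40301629e+00,  3.42728437e-01,  1.52501640e+00,  1.83773533e-05,
        1.27538756e+00, -1.45990757e-01]), 'qvel': array([ 0.00063722,  0.0005295 ,  0.00017367,  0.00104342, -0.00109976,
        0.00060188]), 'joint_efforts': array([-1.54998645e-03, -4.31246603e+01, -2.44219869e+01,  7.15665333e-02,
        5.59677801e-02, -1.09340010e-04]), 'tool_pos': array([ 0.16200909, -0.498994  ,  0.25104218]), 'tool_rot': array([-3.14007185e+00, -2.41376129e-04,  3.13765248e-01]), 'contact_force': array([ 0.13151323, -1.62987633,  0.51110491]), 'torque': array([ 0.02108226,  0.0088606 , -0.00555383]), 'opening': 0.09238444908461393}
side {'fovy': 42.027394728029606, 'cx': 321.50439114196087, 'cy': 197.82551793450176, 'distortion': array([0.02627333, 0.        , 0.        , 0.        , 0.        ]), 'R': array([[-0.75919339, -0.6507172 , -0.01387494],
       [-0.40615313,  0.49030234, -0.77113115],
       [ 0.50859122, -0.57980232, -0.63652513]]), 't': array([0.30850561, 0.29005067, 0.92089063])}
top {'fovy': 47.4052467106333, 'cx': 316.98944643792066, 'cy': 198.8159136292032, 'distortion': array([-0.12975192,  0.        ,  0.        ,  0.        ,  0.        ]), 'R': array([[-0.02454759, -0.99968252, -0.00568117],
       [-0.98281103,  0.02517266, -0.18289016],
       [ 0.18297511,  0.001094  , -0.98311694]]), 't': array([-0.07588848,  0.51837088,  1.09635688])}
```

View pics/top0.png

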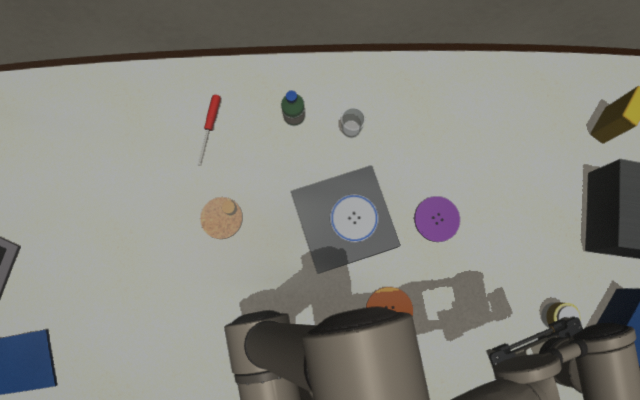

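View pics/side0.png

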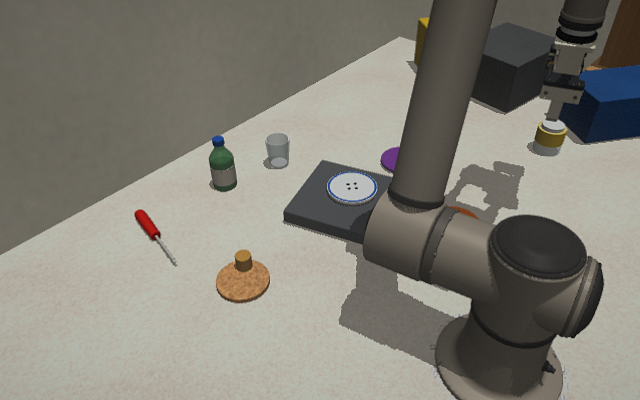

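Candidates for the lid in the top view: white disc (354,218) on the granite, purple disc (437,219), orange disc (389,308). Candidates for the weight: brass cylinder on the coaster (229,207), and a yellow/white jar (565,314), which is not meant. I choose the white disc on the granite and the cylinder on the coaster.

```bash
cat > h.py <<'E'
import numpy as np, cv2
from cell import telemetry, read_camera
def K(c):
    f=200/np.tan(np.radians(c["fovy"])/2); return np.array([[f,0,c["cx"]],[0,f,c["cy"]],[0,0,1]])
def ray(c,p):
    u=cv2.undistortPoints(np.array(p,float).reshape(-1,1,2),K(c),c["distortion"]).reshape(-1,2)
    d=np.c_[u,np.ones(len(u))]@c["R"]; return -c["R"].T@c["t"],d
def plane(c,p,z):
    o,d=ray(c,p); return o+d*((z-o[2])/d[:,2])[:,None]
def proj(c,X):
    return cv2.projectPoints(np.array(X,float).reshape(-1,3),cv2.Rodrigues(c["R"])[0],c["t"],K(c),c["distortion"])[0].reshape(-1,2)
def circ(P):
    A=np.c_[2*P[:,:2],np.ones(len(P))]; s=np.linalg.lstsq(A,(P[:,:2]**2).sum(1),rcond=None)[0]
    return s[:2],np.sqrt(s[2]+s[:2]@s[:2])
def big(m,box):
    k=np.zeros_like(m); x0,y0,x1,y1=box; k[y0:y1,x0:x1]=m[y0:y1,x0:x1]
    cs=cv2.findContours(k,cv2.RETR_EXTERNAL,cv2.CHAIN_APPROX_NONE)[0]
    return max(cs,key=cv2.contourArea).reshape(-1,2)
E
python3 - <<'E'
from h import *
C={n:read_camera(n) for n in("side","top")}
for n,lb,cb in(("top",(315,180,395,255),(190,185,255,250)),("side",(315,160,388,215),(205,240,280,310))):
    c=C[n]; hsv=cv2.cvtColor(c["image"],cv2.COLOR_RGB2HSV); g=c["image"].min(2)
    # lid: not dark
    m=((c["image"].max(2)>110)*255).astype(np.uint8)
    b=big(m,lb); P=plane(c,b,.0505); print(n,"lid",circ(P),len(b))
    m=((hsv[...,1]>75)*255).astype(np.uint8); b=big(m,cb); 
    print(n,"coaster+w",circ(plane(c,b,.012)),len(b))
    crops=[c["image"][y0:y1,x0:x1] for x0,y0,x1,y1 in (lb,cb)]
    cv2.imwrite(f"pics/c_{n}.png",np.hstack([cv2.resize(k[...,::-1],(400,400),interpolation=cv2.INTER_NEAREST) for k in crops]))
E
```

```text
top lid (array([ 0.46588189, -0.17968428]), np.float64(0.0599522314114761)) 137
top coaster+w (array([0.47879275, 0.16374595]), np.float64(0.04922431446323415)) 139
side lid (array([ 0.46667606, -0.18099622]), np.float64(0.059657296834423494)) 120
side coaster+w (array([0.48383527, 0.1576796 ]), np.float64(0.05979474654110055)) 151
```

View pics/c_top.png

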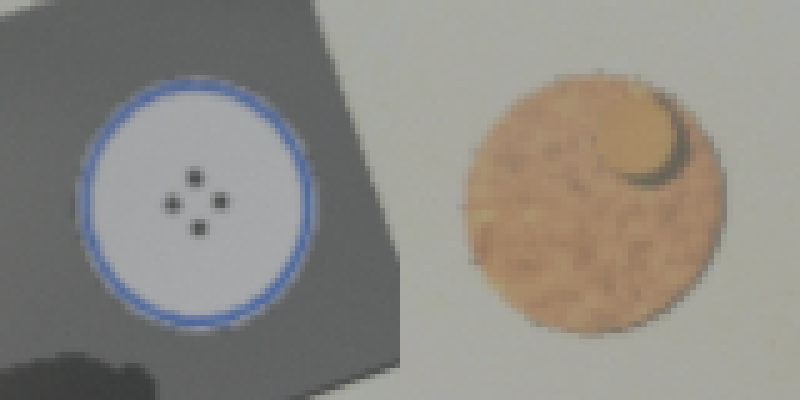

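View pics/c_side.png

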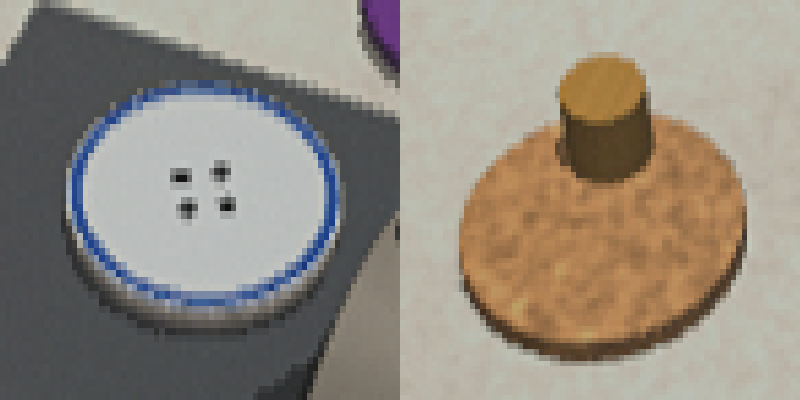

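Run:
```python
from h import *
C={n:read_camera(n) for n in("side","top")}
c=C["side"];hsv=cv2.cvtColor(c["image"],cv2.COLOR_RGB2HSV)
print(hsv[255,243],hsv[275,235],hsv[265,243],hsv[290,240])
m=((hsv[...,0]>=16)&(hsv[...,1]>110)&(hsv[...,2]>105)).astype(np.uint8)*255
b=big(m,(230,240,262,272)); print(b.min(0),b.max(0),circ(plane(c,b,.046)))
o1,d1=ray(c,[(243,255.4)]);print(plane(c,[(243,255.4)],.046))
c=C["top"];hsv=cv2.cvtColor(c["image"],cv2.COLOR_RGB2HSV); print(hsv[207,229],hsv[225,215])
m=((hsv[...,0]>=15)&(hsv[...,1]>90)&(hsv[...,2]>125)).astype(np.uint8)*255
b=big(m,(218,195,242,220)); print(b.min(0),b.max(0),circ(plane(c,b,.046)),plane(c,[(229,207.4)],.046))
for n,p in(("bottle",(293,120)),("beaker",(352,130)),("sd1",(200,165)),("sd2",(216,96))): print(n,plane(c,[p],0.))
print("plate",plane(c,[(291,191),(372,166),(400,245),(317,273)],.04))
```

```text
[ 18 161 163] [ 15 135 172] [ 19 141  83] [ 15 133 175]
[235 250] [250 261] (array([0.50171004, 0.13676559]), np.float64(0.015442838228799579))
[[0.5007008  0.13605495 0.046     ]]
[ 18  97 166] [ 15  95 164]
[222 200] [233 212] (array([0.50301685, 0.13740139]), np.float64(0.014694824303717555)) [[0.50027514 0.13343892 0.046     ]]
bottle [[ 0.74460398 -0.02899018  0.        ]]
beaker [[ 0.71183036 -0.18802877  0.        ]]
sd1 [[0.62548448 0.22279943 0.        ]]
sd2 [[0.8223957 0.1841675 0.       ]]
plate [[ 0.5395789  -0.02340343  0.04      ]
 [ 0.59976851 -0.2321394   0.04      ]
 [ 0.39535995 -0.29282849  0.04      ]
 [ 0.33199916 -0.08431826  0.04      ]]
```

```bash
python3 -m creep '[0,0.042,0.04,0, 0, 0,0.042,0.04,0, 0, 0,0.042,0.04,0, 0, 0,0.042,0.04,0, 0, 0,0.042,0.04,0, 0, 0,0.042,0.04,0, 0, 0,0.042,0.04,0, 0, 0,0.042,0.04,0, 0, 0,0,0,0,0]' 20; python3 -c "
from cell import telemetry as t;print(t.observe())"
```

```text
time: 1.42
tool_pos: [0.5063, -0.1685, 0.2512]
tool_rot: [3.14, -0.002, 0.31]
contact_force: [0.2, -0.3, -0.1]
opening: 0.0067
{'time': 1.425, 'qpos': array([-4.64748680e-01,  3.56896362e-01,  1.50345232e+00, -3.56627193e-04,
        1.27873273e+00,  7.96125059e-01]), 'qvel': array([-0.04320358, -0.01362026,  0.02425797, -0.03341294,  0.00531609,
       -0.01165278]), 'joint_efforts': array([  1.76682673, -43.86435628, -25.30867875,   0.48086358,
        -0.11953869,   0.42844481]), 'tool_pos': array([ 0.5062905 , -0.16848953,  0.25117316]), 'tool_rot': array([ 3.13959184e+00, -1.55557800e-03,  3.10026399e-01]), 'contact_force': array([ 0.23602693, -0.26472496, -0.1423015 ]), 'torque': array([-0.00440114,  0.03662633,  0.01981254]), 'opening': 0.006718939843613548}
```

```bash
python3 -m creep '[0,-0.004,-0.006,-0.04,0, 0,-0.003,-0.005,-0.04,0, 0,0,0,-0.04,0, 0,0,0,-0.03,0, 0,0,0,0,0, 0,0,0,0,0]'
```

```text
time: 2.17
tool_pos: [0.4974, -0.1828, 0.0991]
tool_rot: [3.136, -0.003, 0.309]
contact_force: [-0.4, -0.3, 0.2]
opening: 0.0002
```

Run:
```python
from h import *
print(telemetry.observe()['contact_force'],telemetry.observe()['tool_pos'])
for n in("side","top"):
    c=read_camera(n); print(n,proj(c,[[.466,-.18,.0525],[.499,-.18,.0525]]))
    i=c["image"][...,::-1]; x,y=(290,130) if n=="side" else (300,170)
    cv2.imwrite(f"pics/{n}1.png",cv2.resize(i[y:y+100,x:x+120],(720,600),interpolation=cv2.INTER_NEAREST))
```

```text
[-0.39872096 -0.29137765  0.16134677] [ 0.49735607 -0.18277489  0.09912732]
side [[351.64108874 185.97989282]
 [340.76145185 180.53736156]]
top [[354.1725668  217.44358537]
 [353.65851992 204.3520717 ]]
```

View pics/side1.png

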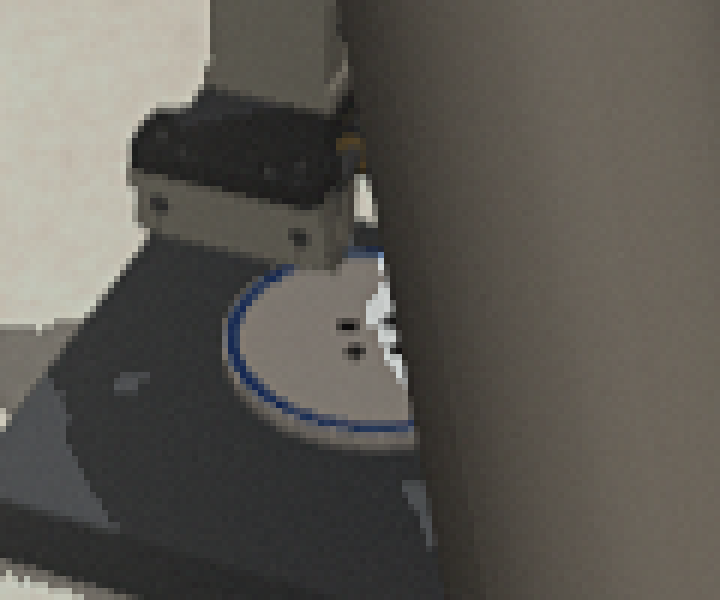

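View pics/top1.png

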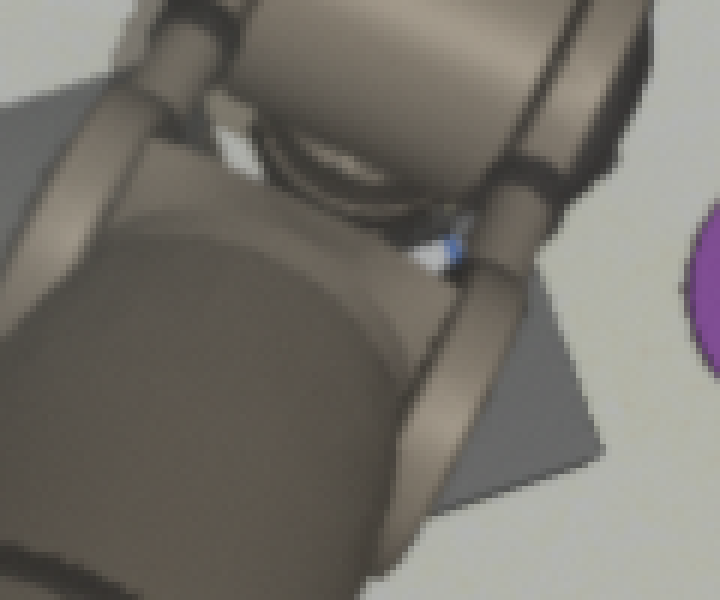

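```bash
python3 -m creep '[0,0.001,0.001,-0.01,0, 0,0,0,-0.006,0, 0,0,0,0,0, 0,0,0,0,0]';python3 -m creep '[0,0,0,-0.001,0, 0,0,0,-0.001,0]'; python3 -m creep '[0,0,0,-0.001,0]';python3 -m creep '[0,0,0,-0.001,0]'
```

```text
time: 2.78
tool_pos: [0.4996, -0.1819, 0.0842]
tool_rot: [3.133, -0.006, 0.31]
contact_force: [0.1, -0.5, 0.7]
opening: 0.0004
time: 3.02
tool_pos: [0.4997, -0.182, 0.0824]
tool_rot: [3.133, -0.006, 0.31]
contact_force: [-0.3, -0.7, 0.0]
opening: 0.0003
time: 3.15
tool_pos: [0.4997, -0.182, 0.0813]
tool_rot: [3.132, -0.006, 0.31]
contact_force: [0.1, -0.3, -0.5]
opening: 0.0008
time: 3.28
tool_pos: [0.4998, -0.182, 0.0803]
tool_rot: [3.132, -0.006, 0.31]
contact_force: [-0.0, 0.3, 0.7]
opening: 0.0004
```

```bash
for i in 1 2; do python3 -m creep '[0,0,0,-0.001,0]'|grep -E "pos|force"; done; for i in 1 2 3 4 5; do python3 -m creep '[0,0,0,-0.0005,0]'|grep -E "pos|force"; done
```

```text
tool_pos: [0.4998, -0.182, 0.0792]
contact_force: [-0.8, 0.0, -0.2]
tool_pos: [0.4997, -0.182, 0.0781]
contact_force: [0.3, -0.5, -0.4]
tool_pos: [0.4998, -0.182, 0.0776]
contact_force: [0.2, -0.6, 0.8]
tool_pos: [0.4999, -0.182, 0.0773]
contact_force: [1.1, 0.1, 2.5]
tool_pos: [0.5001, -0.1821, 0.0769]
contact_force: [-0.4, 1.7, 0.8]
tool_pos: [0.5003, -0.1821, 0.0765]
contact_force: [0.4, 0.6, 1.4]
tool_pos: [0.5004, -0.1821, 0.0761]
contact_force: [0.7, 1.0, 3.5]
```

```bash
for i in 1 2 3 4 5 ; do python3 -m creep '[0,0,0,-0.0005,0]'|grep -E "pos|force"; done
```

```text
tool_pos: [0.5005, -0.1821, 0.0759]
contact_force: [-0.9, 1.5, 6.5]
tool_pos: [0.5005, -0.1821, 0.0758]
contact_force: [-1.5, 1.1, 7.2]
tool_pos: [0.5005, -0.1821, 0.0758]
contact_force: [-1.9, 1.5, 7.1]
tool_pos: [0.5005, -0.1821, 0.0759]
contact_force: [-0.9, 0.7, 6.9]
tool_pos: [0.5005, -0.1821, 0.0759]
contact_force: [-1.2, 1.2, 6.4]
```

```bash
python3 -m creep '[0,0,0,0.003,0, 0,0,0,0.006,0, 0,-0.015,0.016,0,0, 0,-0.015,0.016,0,0, 0,0,0,0,0, 0,0,0,0,0]'
```

```text
time: 5.52
tool_pos: [0.4703, -0.1504, 0.0856]
tool_rot: [3.13, -0.008, 0.31]
contact_force: [0.3, 0.5, -0.0]
opening: 0.0005
```

```bash
python3 -m creep '[0,-0.004,0.003,-0.003,0, 0,0,0,-0.002,0,0,0,0,-0.001,0]'; for i in 1 2; do python3 -m creep '[0,0,0,-0.0006,0]'|grep -E "pos|force"; done; for i in 1 2 3 ; do python3 -m creep '[0,0,0,-0.0005,0]'|grep -E "pos|force"; done
```

```text
time: 5.9
tool_pos: [0.4671, -0.1484, 0.0792]
tool_rot: [3.129, -0.009, 0.309]
contact_force: [-0.3, 1.6, 0.8]
opening: 0.0001
tool_pos: [0.4672, -0.1485, 0.0784]
contact_force: [-0.1, -0.1, -0.7]
tool_pos: [0.4673, -0.1486, 0.0778]
contact_force: [-0.3, 0.7, 1.8]
tool_pos: [0.4673, -0.1486, 0.0776]
contact_force: [-1.9, 0.7, 9.2]
tool_pos: [0.4673, -0.1486, 0.0776]
contact_force: [-2.6, 1.6, 7.1]
tool_pos: [0.4673, -0.1486, 0.0777]
contact_force: [-2.6, 1.3, 5.7]
```

```bash
python3 -m creep '[0,0,0,0.003,0, 0,0,0,0.006,0, 0,0,-0.02,0,0, 0,0,-0.02,0,0,0,-0.001,-0.02,0,0, 0,0,0,0,0, 0,0,0,0,0]';python3 -m creep '[0,0,0,-0.003,0,0,0,0,-0.002,0,0,0,0,0,0]'
```

```text
time: 7.4
tool_pos: [0.4664, -0.2141, 0.0874]
tool_rot: [3.127, -0.01, 0.309]
contact_force: [0.4, 0.3, -0.2]
opening: 0.0003
time: 7.78
tool_pos: [0.4663, -0.2128, 0.0819]
tool_rot: [3.127, -0.01, 0.31]
contact_force: [0.8, -0.4, 0.4]
opening: 0.0001
```

```bash
python3 -m creep '[0,0,0,-0.002,0,0,0,0,-0.001,0]'; for i in 1 2 3 4 5 6 7; do python3 -m creep '[0,0,0,-0.0005,0]'|grep -E "pos|force"; done
```

```text
time: 8.02
tool_pos: [0.4664, -0.2125, 0.0788]
tool_rot: [3.127, -0.01, 0.311]
contact_force: [0.6, 0.3, 0.2]
opening: 0.0006
tool_pos: [0.4664, -0.2124, 0.0782]
contact_force: [0.0, -0.1, 0.1]
tool_pos: [0.4664, -0.2125, 0.0777]
contact_force: [0.2, 0.3, 2.4]
tool_pos: [0.4665, -0.2125, 0.0776]
contact_force: [-2.1, 1.4, 6.9]
tool_pos: [0.4665, -0.2125, 0.0777]
contact_force: [-2.5, 1.3, 5.9]
tool_pos: [0.4664, -0.2125, 0.0777]
contact_force: [-1.6, 1.6, 4.6]
tool_pos: [0.4665, -0.2125, 0.0777]
contact_force: [-1.8, 0.9, 6.0]
tool_pos: [0.4665, -0.2125, 0.0777]
contact_force: [-2.0, 1.0, 4.9]
```

```bash
python3 -m creep '[0,0,0,0.003,0, 0,0,0,0.006,0, 0,0.011,0.005,0,0, 0,0.011,0.004,0,0, 0,0,0,0,0, 0,0,0,-0.004,0, 0,0,0,0,0]';python3 -m creep '[0,0,0,-0.002,0]'
```

```text
time: 9.78
tool_pos: [0.4904, -0.2026, 0.0826]
tool_rot: [3.126, -0.011, 0.311]
contact_force: [0.8, -0.3, -0.5]
opening: 0.0007
time: 9.9
tool_pos: [0.4902, -0.2026, 0.0805]
tool_rot: [3.126, -0.01, 0.311]
contact_force: [-1.2, 0.7, -0.4]
opening: 0.0006
```

```bash
python3 -m creep '[0,0,0,-0.001,0,0,0,0,-0.001,0]'; for i in 1 2 3 4 5 6 7 8 9 10; do python3 -m creep '[0,0,0,-0.0005,0]'|grep -E "pos|force"; done
```

```text
time: 10.15
tool_pos: [0.4899, -0.2027, 0.0782]
tool_rot: [3.127, -0.01, 0.311]
contact_force: [0.3, 0.2, 0.7]
opening: 0.0003
tool_pos: [0.4899, -0.2028, 0.0777]
contact_force: [0.4, 0.8, 2.3]
tool_pos: [0.4901, -0.2028, 0.0775]
contact_force: [-0.1, 0.5, 2.8]
tool_pos: [0.4903, -0.2028, 0.0772]
contact_force: [0.5, 1.2, 1.8]
tool_pos: [0.4904, -0.2029, 0.0769]
contact_force: [-0.1, 0.1, 2.8]
tool_pos: [0.4906, -0.2029, 0.0766]
contact_force: [-0.8, 1.7, 4.4]
tool_pos: [0.4907, -0.2029, 0.0764]
contact_force: [-2.4, 2.7, 7.3]
tool_pos: [0.4907, -0.2029, 0.0763]
contact_force: [-2.4, 1.7, 7.8]
tool_pos: [0.4907, -0.2029, 0.0764]
contact_force: [-0.5, 1.9, 8.4]
tool_pos: [0.4907, -0.2029, 0.0764]
contact_force: [-1.1, 1.1, 7.0]
tool_pos: [0.4907, -0.2029, 0.0764]
contact_force: [-0.4, 2.4, 7.1]
```

```bash
python3 -m creep '[0,0,0,0.003,0, 0,0,0,0.02,0, 0,0,0,0.03,0, 0.5,0,0.02,0.03,0, 1,0.001,0.04,0,0, 1,0.001,0.05,0,0, 1,0.002,0.05,0,0, 1,0.002,0.05,0,0, 1,0.002,0.05,0,0, 1,0.001,0.04,0,0, 1,0,0.02,0,0, 1,0,0,0,0]' 20;  python3 -m creep '[1,0,0,0,0]'
python3 - <<'E'
from h import *
for n in("side","top"):
    c=read_camera(n); m=((c["image"].max(2)>110)*255).astype(np.uint8)
    i=c["image"][...,::-1]; cv2.imwrite(f"pics/{n}2.png",i)
    print(n,circ(plane(c,big(m,(315,180,395,255) if n=="top" else (315,160,388,215)),.0505)))
E
```

```text
time: 12.9
tool_pos: [0.497, 0.1255, 0.1594]
tool_rot: [3.125, -0.009, 0.309]
contact_force: [-0.5, -1.2, 0.8]
opening: 0.086
time: 13.02
tool_pos: [0.4969, 0.125, 0.1592]
tool_rot: [3.125, -0.008, 0.309]
contact_force: [0.6, -1.0, 0.2]
opening: 0.0909
side (array([ 0.46696956, -0.17995155]), np.float64(0.06014154485031527))
top (array([ 0.45914592, -0.15990364]), np.float64(0.06900804263717589))
```

View pics/side2.png

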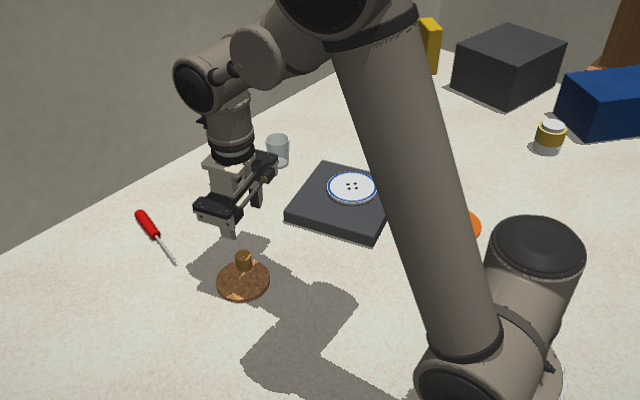

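View pics/top2.png

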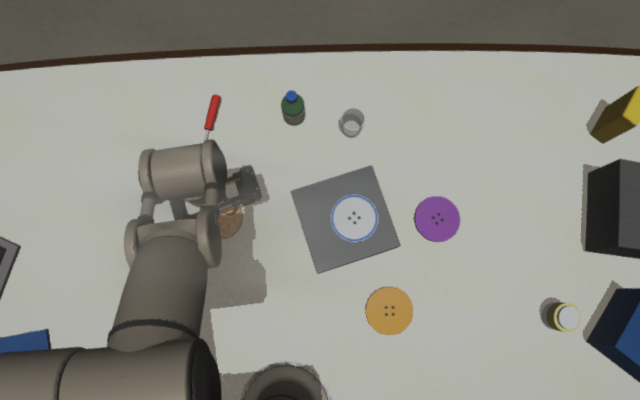

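```bash
python3 -m creep '[1,0.004,0.01,-0.02,0, 1,0,0,-0.03,0, 1,0,0,-0.03,0, 1,0,0,-0.015,0, 1,0,0,0,0, 1,0,0,0,0]' 20
```

```text
time: 13.88
tool_pos: [0.503, 0.1293, 0.0631]
tool_rot: [3.124, -0.011, 0.299]
contact_force: [0.5, -0.7, 0.0]
opening: 0.0916
```

```bash
python3 -m creep '[1,-0.001,0.006,-0.01,0, 1,0,0,-0.006,0, 1,0,0,0,0, 1,0,0,0,0]' 20
python3 - <<'E'
from h import *
p=telemetry.observe()["tool_pos"]
c=read_camera("side"); print(proj(c,[[.501,.136,.046],[p[0],p[1],p[2]-.025]]))
cv2.imwrite("pics/side3.png",cv2.resize(c["image"][190:310,170:320,::-1],(750,600),interpolation=cv2.INTER_NEAREST))
E
```

```text
time: 14.38
tool_pos: [0.5028, 0.1357, 0.0475]
tool_rot: [3.123, -0.014, 0.299]
contact_force: [0.3, 0.1, 0.1]
opening: 0.0918
[[242.92007921 255.31762074]
 [243.6531527  262.76615016]]
```

View pics/side3.png

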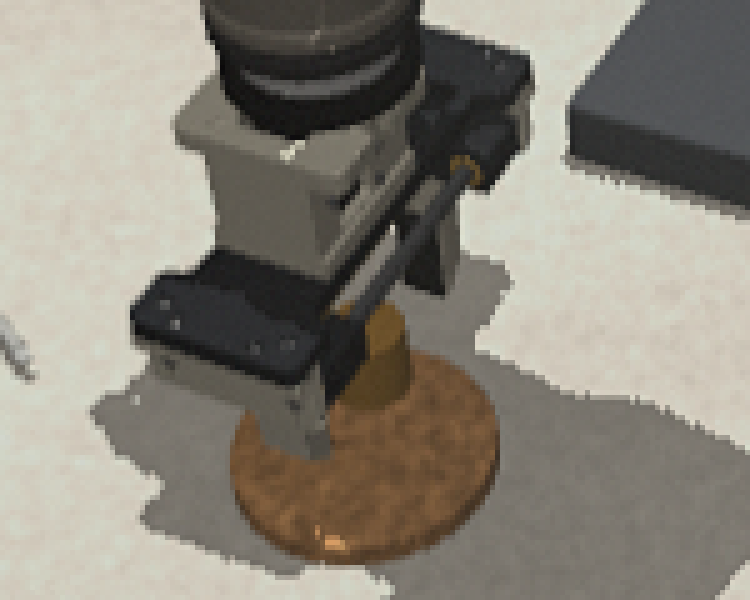

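Crop shows the brass cylinder between the open jaws, near pixel (245,261). Now I close.

```bash
python3 -m creep '[0.2,0,0,0,0, 0.2,0,0,0,0, 0.2,0,0,0,0, 0.2,0,0,0,0, 0.2,0,0,0,0, 0.2,0,0,0,0]' 20; python3 -m creep '[0.2,0,0,0.01,0, 0.2,0,0,0.02,0,0.2,0,0,0.03,0, 0.2,0,0,0.03,0, 0.2,0,0,0,0]'
```

```text
time: 15.18
tool_pos: [0.5031, 0.1357, 0.048]
tool_rot: [3.123, -0.015, 0.299]
contact_force: [0.2, 0.0, -0.1]
opening: 0.0364
time: 15.8
tool_pos: [0.5015, 0.1355, 0.141]
tool_rot: [3.124, -0.012, 0.299]
contact_force: [0.1, 0.3, -3.4]
opening: 0.0334
```

```bash
python3 -m creep '[0.2,0,-0.03,0,0, 0.2,0,-0.05,0,0, 0.2,0,-0.05,0,0, 0.2,0,-0.05,0,0,0.2,0,-0.05,0,0,0.2,0,-0.04,0,0, 0.2,0,-0.015,0,0, 0.2,0,0,0,0, 0.2,0,0,0,0]'
python3 - <<'E'
from h import *
print(telemetry.observe()["tool_pos"],telemetry.observe()["contact_force"])
c=read_camera("side")
cv2.imwrite("pics/side4.png",cv2.resize(c["image"][90:230,230:405,::-1],(750,600),interpolation=cv2.INTER_NEAREST))
E
```

```text
time: 16.92
tool_pos: [0.495, -0.1545, 0.1319]
tool_rot: [3.133, -0.0, 0.302]
contact_force: [0.4, 0.1, -2.9]
opening: 0.0335
[ 0.49502376 -0.15445327  0.13194938] [ 0.35713148  0.09064121 -2.92791953]
```

View pics/side4.png

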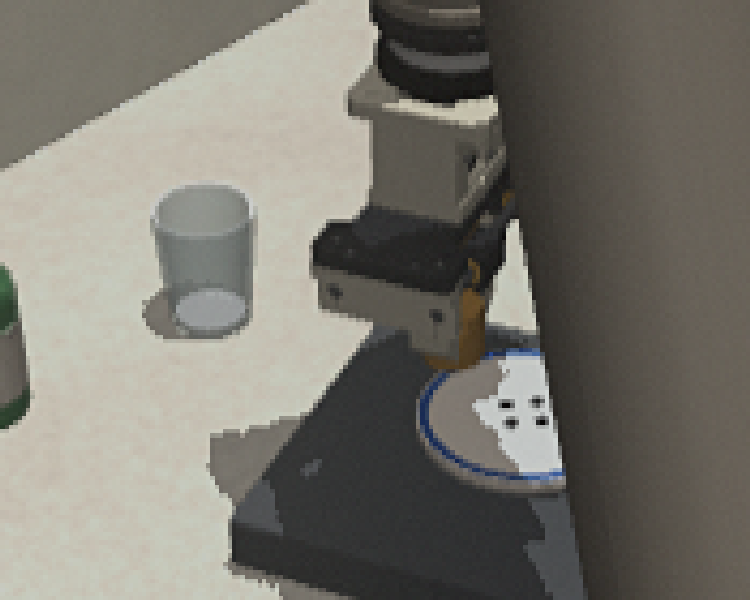

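```bash
python3 -m creep '[0.2,0.005,-0.012,-0.01,0, 0.2,0.004,-0.01,-0.01,0, 0.2,0,0,-0.008,0, 0.2,0,0,0,0, 0.2,0,0,0,0]'
```

```text
time: 17.6
tool_pos: [0.5049, -0.1756, 0.1013]
tool_rot: [3.134, 0.0, 0.305]
contact_force: [-0.2, 0.3, -2.2]
opening: 0.0334
```

```bash
python3 -m creep '[0.2,0,-0.004,-0.004,0, 0.2,0,0,-0.003,0, 0.2,0,0,0,0]'|grep -E "pos|force"; for i in 1 2 3 4; do python3 -m creep '[0.2,0,0,-0.001,0]'|grep -E "pos|force"; done
```

```text
tool_pos: [0.505, -0.1798, 0.0944]
contact_force: [0.1, 0.5, -1.2]
tool_pos: [0.5051, -0.1798, 0.0935]
contact_force: [-0.1, -0.3, -2.1]
tool_pos: [0.5051, -0.1798, 0.0925]
contact_force: [-0.8, 0.2, -1.9]
tool_pos: [0.5052, -0.1798, 0.0915]
contact_force: [0.1, -0.1, -3.2]
tool_pos: [0.5051, -0.1797, 0.0905]
contact_force: [0.1, -1.3, -2.6]
```

```bash
for i in 1 2 3 4 5 6; do python3 -m creep '[0.2,0,0,-0.0006,0]'|grep -E "pos|force"; done
```

```text
tool_pos: [0.5052, -0.1797, 0.0898]
contact_force: [0.4, -0.8, -2.4]
tool_pos: [0.5052, -0.1797, 0.0892]
contact_force: [-0.1, -0.5, -1.6]
tool_pos: [0.5055, -0.1797, 0.0888]
contact_force: [0.8, 0.5, -1.2]
tool_pos: [0.5057, -0.1798, 0.0884]
contact_force: [0.1, 0.5, -1.7]
tool_pos: [0.5059, -0.1798, 0.0879]
contact_force: [1.2, 0.4, -0.0]
tool_pos: [0.5061, -0.1798, 0.0876]
contact_force: [0.1, 0.9, 3.6]
```

```bash
python3 -m creep '[0.2,0,0,0,0]' 3; python3 -m creep '[0.2,0,0,0,0]' 3;  python3 -m creep '[0.38,0,0,0,0, 0.4,0,0,0,0, 0.42,0,0,0,0, 0.46,0,0,0,0, 0.5,0,0,0,0, 0.55,0,0,0,0,0.6,0,0,0,0, 0.7,0,0,0,0, 0.8,0,0,0,0, 0.8,0,0,0,0]'
```

```text
time: 19.35
tool_pos: [0.5061, -0.1798, 0.0877]
tool_rot: [3.132, -0.003, 0.306]
contact_force: [0.6, -0.0, -0.4]
opening: 0.0337
time: 19.48
tool_pos: [0.5061, -0.1798, 0.0876]
tool_rot: [3.132, -0.003, 0.306]
contact_force: [0.7, 0.2, -0.5]
opening: 0.0339
time: 20.72
tool_pos: [0.5059, -0.1801, 0.0876]
tool_rot: [3.131, -0.003, 0.306]
contact_force: [0.2, -0.6, 0.4]
opening: 0.0735
```

Released; now retreat straight up and clear of the view.

```bash
python3 -m creep '[0.8,0,0,0.01,0, 0.8,0,0,0.03,0, 0.8,0,0,0.05,0, 0.8,0,0,0.05,0,0.8,0,0.03,0.01,0, 0.8,0,0.05,0,0,0.8,0,0.05,0,0,0.8,0,0.05,0,0,0.8,0,0.05,0,0,0.8,0,0.04,0,0,0.8,0,0.02,0,0,0.8,0,0,0,0]'
python3 - <<'E'
from h import *
for n in("side","top"):
    c=read_camera(n); i=c["image"][...,::-1]; x,y=(275,140) if n=="side" else (290,160)
    cv2.imwrite(f"pics/{n}5.png",cv2.resize(i[y:y+120,x:x+150],(750,600),interpolation=cv2.INTER_NEAREST)); print(n,proj(c,[[.4665,-.18,.0525],[.5045,-.18,.085]]))
E
```

```text
time: 22.22
tool_pos: [0.5044, 0.1185, 0.2517]
tool_rot: [3.127, -0.013, 0.304]
contact_force: [-0.9, -0.7, -0.7]
opening: 0.0733
side [[351.47401637 185.89632081]
 [339.08079555 168.70806995]]
top [[354.16479901 217.24425864]
 [354.55295864 199.83174113]]
```

View pics/side5.png

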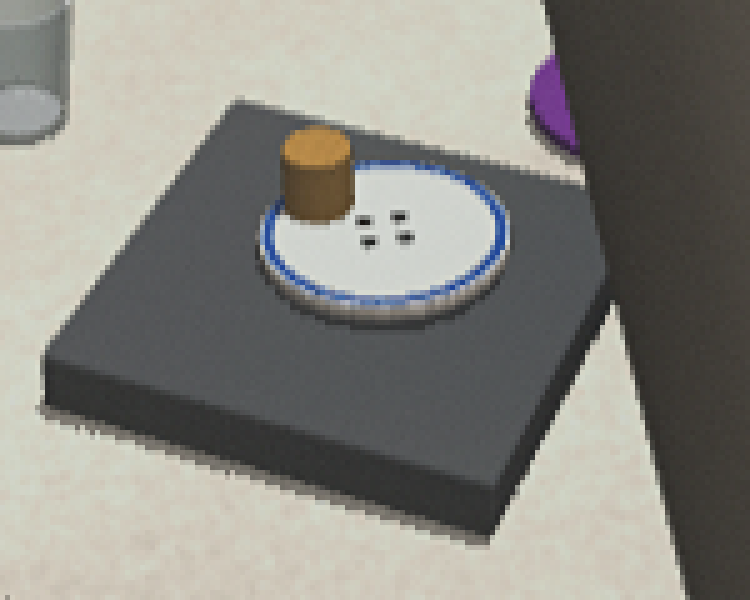

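View pics/top5.png

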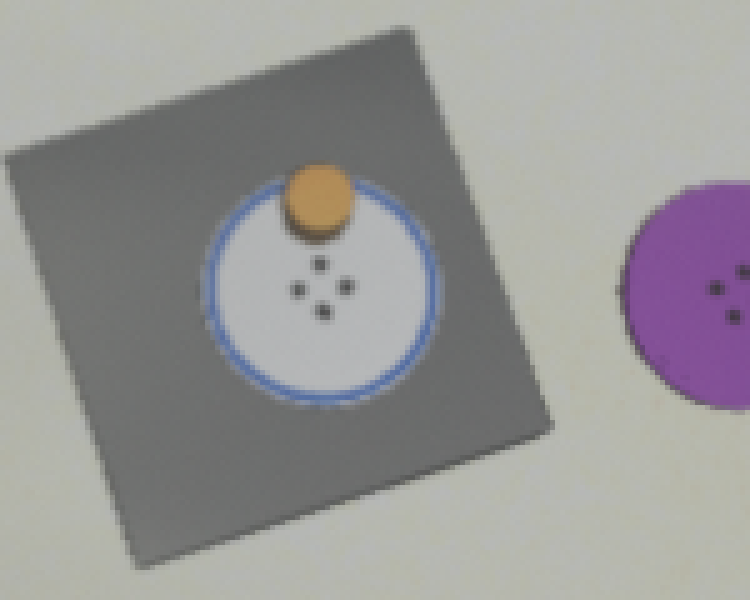

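Run:
```python
from h import *
c=read_camera("side"); a=cv2.imread("pics/side2.png")[...,::-1]; b=c["image"]
print("pred shift px at -x rim, +4.2mm:",proj(c,[[.4065,-.18,.0525],[.4065,-.18,.0567],[.4665,-.24,.0525],[.4665,-.12,.0525]]))
def rim(i):
    h=cv2.cvtColor(np.ascontiguousarray(i),cv2.COLOR_RGB2HSV); m=((h[...,0]>100)&(h[...,0]<130)&(h[...,1]>90)).astype(float)
    m[:, :320]=0;m[:,385:]=0;m[:160]=0;m[215:]=0
    return m
ma,mb=rim(a),rim(b); ys=np.arange(400)
for x in range(335,380,5):
    f=lambda m,lo,hi:[round(float((m[lo:hi,x-2:x+3].sum(1)*ys[lo:hi]).sum()/max(1,m[lo:hi,x-2:x+3].sum())),1)]
    print(x,"far",f(ma,160,186),f(mb,160,186),"near",f(ma,187,215),f(mb,187,215))
```

```text
pred shift px at -x rim, +4.2mm: [[372.03340202 196.17905594]
 [372.12105728 194.76501005]
 [366.74103804 174.10129755]
 [335.32372443 198.37462326]]
335 far [175.7] [0.0] near [196.0] [195.8]
340 far [173.0] [0.0] near [198.6] [198.4]
345 far [172.0] [172.5] near [200.0] [199.2]
350 far [171.5] [172.2] near [201.0] [200.0]
355 far [171.6] [172.0] near [201.0] [199.6]
360 far [172.5] [172.8] near [199.8] [198.6]
365 far [174.4] [174.3] near [198.3] [197.0]
370 far [177.5] [177.5] near [195.2] [193.7]
375 far [182.9] [182.4] near [190.2] [189.3]
```

The −x rim (side view, columns 355–370) now sits 1.2–1.5 px higher. The prediction for a full 0.07 rad rock was 1.4 px, so the lid is rocked down.

```bash
python3 -m creep '[0.8,0,0,0,0]'; python3 -c "
from cell import workorder;print(workorder.hand_in())"
```

```text
time: 22.5
tool_pos: [0.5047, 0.1156, 0.2514]
tool_rot: [3.127, -0.012, 0.3]
contact_force: [-0.3, -0.8, 0.8]
opening: 0.0735
the job is handed in; nothing more can be done
None
```

The brass weight now stands upright on the lifted (+x) side of the lid, and the lid stays rocked down by itself. I handed the job in at 22.5 s with the robot clear of everything.

- **Finding the side:** I pressed the lid with closed fingertips about 33 mm from its centre.

| Press direction | Result |
|---|---|
| +x | sank about 1.7 mm, then firm; held about 0.5 s at 7 N |
| −45° | sank about 1.3 mm, then firm; held at 7–8 N |
| +y and −y | firm at once |

 This puts the lifted pad close to +x. I did not press the −x side. The highest force I read while pressing was 9.2 N.

- **Placing the weight:** I gripped it at 20 N and lowered it about 38 mm from the lid's centre on the +x side. It was let down until the lid went firm, then released slowly.

- **Last checks:** In both camera views the weight is upright within about 1 px of where it should be. The opposite rim had risen 1.2–1.5 px, against 1.4 px predicted for the full 0.07 rad tilt. The lid had not visibly shifted. One automatic lid fit from the top camera, taken after the pressing, came out wrong: radius 69 mm against 60 mm, because the colour mask had probably merged with something beside the lid. I dropped it and relied on the side view and the top picture instead. Nothing else failed or disagreed.

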